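# Pack the torches in reverse order

### The job

Move the four torches from the steel rail into the grey tote, one to a compartment, in reverse order: the torch nearest the rail's red end goes into the compartment farthest from the tote's red end, and so on along the row. Set each one down gently, standing upright on its head with the coloured cap up, and let none fall over.

Things in the scene. Friction and masses are not known exactly. Their poses are not given: they have to be found in the camera images.
- torch_white: black hand torch with a white tail cap, standing upright on its lens head in the white dish; 125 mm tall; round; head 40 mm across up to 22 mm height, tapering to a 28 mm barrel from 38 mm height to the top; the tail cap is the top 29 mm; 0.10 to 0.20 kg. Origin: centre of the flat underside of the head; z up along the torch
- torch_yellow: black hand torch with a yellow tail cap, standing upright on its lens head in the yellow dish; 125 mm tall; round; head 40 mm across up to 22 mm height, tapering to a 28 mm barrel from 38 mm height to the top; the tail cap is the top 29 mm; 0.10 to 0.20 kg. Origin: centre of the flat underside of the head; z up along the torch
- torch_blue: black hand torch with a blue tail cap, standing upright on its lens head in the blue dish; 125 mm tall; round; head 40 mm across up to 22 mm height, tapering to a 28 mm barrel from 38 mm height to the top; the tail cap is the top 29 mm; 0.10 to 0.20 kg. Origin: centre of the flat underside of the head; z up along the torch
- torch_green: black hand torch with a green tail cap, standing upright on its lens head in the green dish; 125 mm tall; round; head 40 mm across up to 22 mm height, tapering to a 28 mm barrel from 38 mm height to the top; the tail cap is the top 29 mm; 0.10 to 0.20 kg. Origin: centre of the flat underside of the head; z up along the torch
- dish_white: white square dish, 58 by 58 mm, 12 mm high, floor 4 mm thick, fixed on the rail and never moved; the white torch starts in it, so the row of dishes keeps showing the starting order. Origin: centre of its underside (12 mm above the table); axes as the rail's
- dish_yellow: yellow square dish, 58 by 58 mm, 12 mm high, floor 4 mm thick, fixed on the rail and never moved; the yellow torch starts in it, so the row of dishes keeps showing the starting order. Origin: centre of its underside (12 mm above the table); axes as the rail's
- dish_blue: blue square dish, 58 by 58 mm, 12 mm high, floor 4 mm thick, fixed on the rail and never moved; the blue torch starts in it, so the row of dishes keeps showing the starting order. Origin: centre of its underside (12 mm above the table); axes as the rail's
- dish_green: green square dish, 58 by 58 mm, 12 mm high, floor 4 mm thick, fixed on the rail and never moved; the green torch starts in it, so the row of dishes keeps showing the starting order. Origin: centre of its underside (12 mm above the table); axes as the rail's
- rail: fixed flat steel rail, 257 mm long (y) by 72 mm (x), 12 mm thick, carrying the four dishes in a row along y at y = -94.5, -31.5, 31.5 and 94.5 mm in its frame. A red end block (14 mm thick, 35 mm high) closes its +y end. Origin: centre of the steel bar's underside, on the table; z up
- tote: fixed grey plastic tote, 257 mm long (y) by 68 mm (x), 35 mm high, walls, dividers and floor 5 mm thick, with four empty square compartments 58 mm wide, open at the top, in a row along y, centred at x = 0, y = -94.5, -31.5, 31.5 and 94.5 mm in its frame. A red end block (14 mm thick, 35 mm high) closes its +y end. Origin: centre of the grey tote's underside, on the table; z up
Not all that is in view belongs to the job. What is shaped like the torch_yellow but turquoise is not meant.

How it is judged:
By the outcome, as a careful person would: the job done as asked, in the order asked, and still so for the second after the job is handed in, with the robot touching nothing.
It also fails if it takes over 106 s, if anything falls off the work surface, if the arm or the gripper's body presses on something with over 40 N, if the wrist force passes 120 N, or if a joint passes its speed limit or range.

### The arm

A 7-joint arm with a two-finger parallel gripper is mounted at the origin on the work surface. World frame = base frame: x ahead of the robot, y to its left, z up, the work surface at z = 0. Lengths are in m, angles in degrees, forces in N, time in s.
With the tool pointing down it reaches from about 0.4 to 0.85 m from the base axis. Payload 10.4 kg.
Tool frame: the origin (TCP) lies where the fingers leave the gripper's body, on its centre line; the fingertips stand 73 mm ahead of it and the grasp point (between the pads) lies 54 mm ahead of it (r.finger_overhang is the distance from the TCP to the fingertips, in m); z points along the fingers, y is the line along which they close (so a half turn about z gives the same grasp; the last joint's range is limited). The gripper opens to 85 mm and grips with 20 to 120 N. Pads are 22 mm wide; open, the fingers measure 114 mm over their backs; the gripper's body (76 mm by 85 mm) begins 54 mm behind the grasp point. The pads swing forward as they close: fully open they stand 13 mm farther back than shut.
Start: joints at [75.94, 19.034, -3.707, 83.658, 1.238, 77.344, -5.071], TCP at [0.138, -0.61, 0.304] pointing down, gripper open.
Joint ranges: [-148.97, 148.97], [-28.65, 121.19], [-84.17, 76.75], [9.2, 138.47], [-72.65, 252.65], [3.7, 117.97], [-149.18, 149.18]. Speed limits (degrees/s): [127.2, 127.2, 159.86, 159.86, 180, 180, 180].

### API

Orientations are given as [roll, pitch, yaw] about the fixed x, y, z axes, in that order (R = Rz(yaw) Ry(pitch) Rx(roll)).
In Python, from bench import r gives the robot as it stands.
- The arm moves only by the tool send_rows, never from a script. Its argument "series" is a list of rows, each an object with "rotation": the turn, a rotation vector about the tool's x, y, z in units of 5 degrees (1.0 is 5 degrees), a list of three; "dp": the shift along the tool's x, y, z in units of 25 mm (1.0 is 25 mm), a list of three; "grip": the opening in per cent of the stroke, from 0 (shut) to 100 (fully open). In form: [{"rotation": [wx, wy, wz], "dp": [x, y, z], "grip": grip}, ...]. A call has exactly 5 rows; each row shifts and turns the commanded pose from where the row before left it, along the tool's axes as they then stand; what a row does not reach is not made up. A row lasts 1/12 s, in which the tool goes at most 41.7 mm and 7.16 degrees, less where a joint would pass 70% of its speed; a pose out of reach is approached as far as the arm can. A call is refused whole if a number of a shift passes 1 or a number of a turn 1, either way. A call with a gripper value outside its range is refused whole. The fingers move at their own pace and stop on an object; "squeeze" is the grip in N (left out, the last holds). Time passes only in rows, so rows that do not move let the fingers close, or fill a call up. It gives the time, the measured TCP pose, the force, the opening and the grip force at its end, in the units of the state.
- r.get_state(): the state, without advancing time (a new reading comes with each control period).
- r.camera(name): name is "scene" or "top"; returns the picture (384x512x3 uint8, blue, green, red); there is no depth.
- r.get_calibration(name): a dict with "fx", "fy", "cx", "cy" (pixels), "extrinsics" (4x4, takes a point from camera to world coordinates). Camera axes: x right, y down, z forward; pixel columns grow to the right and rows downward; lengths in m; the calibration is good to about 2 mm. A picture is of the moment at which its call begins. get_calibration takes no time and is no camera call.
- r.close_job(): hands the job in; it is judged then, once.
The state is a dict: "time_s": time; "q": joint angles; "joint_velocities": joint speeds; "joint_efforts": joint torques, N m; "ee_pos": TCP position; "eef_rot": TCP orientation; "ft_force": force on the tool from outside, world axes, zero at the start; "wrist_torque": the same for the moment, N m; "opening": opening from 0.0 (shut) to 1.0 (fully open); "grip_force": force on a finger pad.
Only numpy, scipy, OpenCV 4.12 (cv2) and the standard library are available. Lean on these libraries where they do the work, as an engineer would, in place of code of your own. Each camera call takes 0.05 s, during which the arm holds its last target. There are 200 camera calls.

## Working session

There is one attempt and no reset: what is moved stays moved. The work goes in short steps, Python scripts to look and compute and a tool call to move; the robot and the scene stay as the last step left them, time stands still between calls to the robot, and variables do not carry over. Pictures are saved under pics/ and viewed, at most 14 in all, crops included, and the job is handed in when it is done.

Besides the shell and the picture viewer there is one more tool, called as name([rows], argument=value, ...), one row to a line, values as JSON. send_rows: Moves the arm, as the interface text tells. Its arguments: {"type":"object","properties":{"series":{"type":"array","items":{"type":"object","properties":{"rotation":{"type":"array","items":{"type":"number"}},"dp":{"type":"array","items":{"type":"number"}},"grip":{"type":"number"}}}},"squeeze":{"type":"number"}},"required":["series"]}

```bash
mkdir -p pics; python3 - <<'E'
from bench import r
import cv2
for n in("scene","top"):
    cv2.imwrite(f"pics/{n}0.png",r.camera(n)); c=r.get_calibration(n); print(n,{k:(v if k!="extrinsics" else [[round(float(a),4) for a in b] for b in v]) for k,v in c.items()})
print(r.get_state(), r.finger_overhang)
E
```

```text
scene {'fx': 385.26808856880626, 'fy': 385.26808856880626, 'cx': 257.95576403778665, 'cy': 193.64086236370002, 'extrinsics': [[-0.7716, 0.4144, -0.4826, 0.8727], [0.6357, 0.4761, -0.6076, 0.5504], [-0.022, -0.7756, -0.6308, 0.5932], [0.0, 0.0, 0.0, 1.0]]}
top {'fx': 348.9087004313184, 'fy': 348.9087004313184, 'cx': 256.9151044830484, 'cy': 195.53867450070993, 'extrinsics': [[0.0239, -0.9985, 0.0488, 0.4247], [-0.9997, -0.0241, -0.0027, 0.0038], [0.0038, -0.0488, -0.9988, 0.829], [0.0, 0.0, 0.0, 1.0]]}
{'time_s': 0.1, 'q': array([75.93780018, 19.06712083, -3.70774738, 83.69920144,  1.23634281,
       77.34433833, -5.07199976]), 'joint_velocities': array([ 0.02941711, -0.06426232, -0.09033739, -0.22537208, -0.12014491,
        0.16133411, -0.04733114]), 'joint_efforts': array([ 1.40765180e-03, -6.26750565e+01,  4.88278968e-02, -3.92434072e+01,
        1.61591830e-02,  6.93721318e-03,  7.45608963e-05]), 'ee_pos': array([ 0.13808149, -0.60931236,  0.3032255 ]), 'eef_rot': array([-1.79929142e+02,  1.76104606e-03,  1.27674548e+01]), 'ft_force': array([-1.11813863,  0.19042604,  0.2102833 ]), 'wrist_torque': array([-0.02466667,  0.01874223, -0.03563552]), 'grip_force': 0.0, 'opening': 1.0003181282826976} 0.0726
```

View pics/scene0.png

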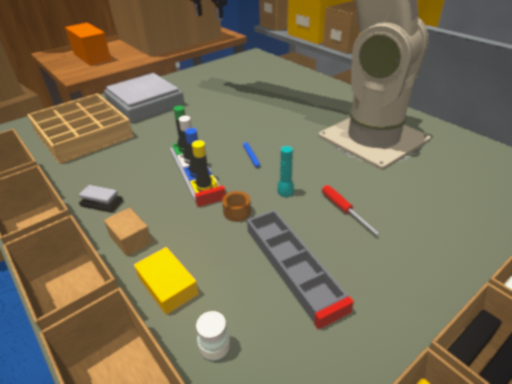

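View pics/top0.png

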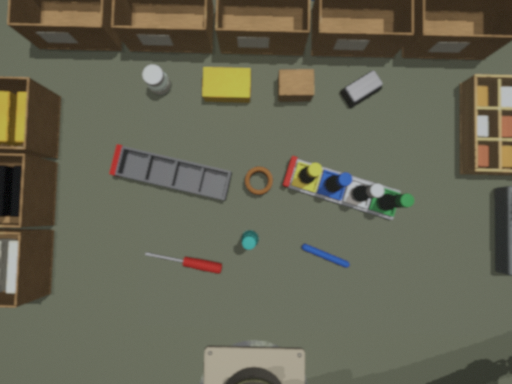

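The top view has x pointing up and y pointing left. Starting from the rail's red end (290,172), the order is yellow, blue, white, green. The tote's red end is at (117,160), with its far compartment near (215,183). I'll zoom in to measure.

```bash
python3 - <<'E'
import cv2
im=cv2.imread("pics/top0.png")
a=cv2.resize(im[135:215,100:240],None,fx=5.5,fy=5.5,interpolation=cv2.INTER_CUBIC)[:290*2]
b=cv2.resize(im[145:225,278:418],None,fx=5.5,fy=5.5,interpolation=cv2.INTER_CUBIC)
cv2.imwrite("pics/c1.png",a);cv2.imwrite("pics/c2.png",b)
E
```

```text
(no output)
```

View pics/c1.png

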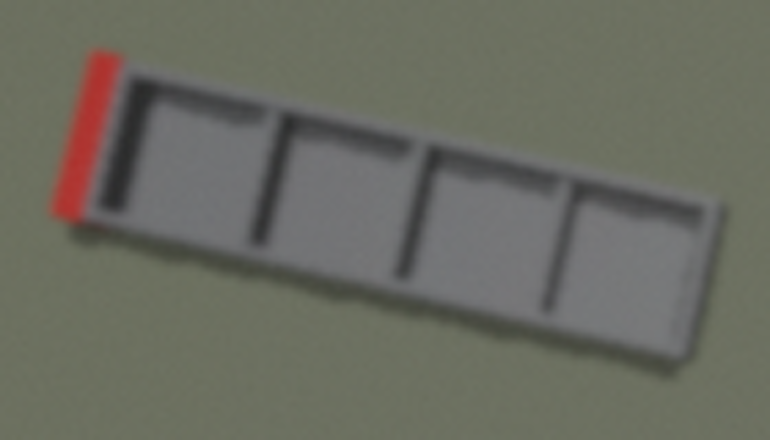

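View pics/c2.png

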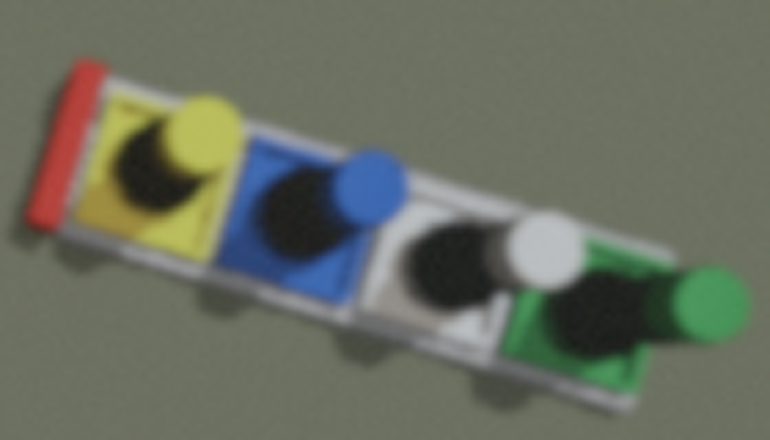

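The tote's rim corners in crop 1 are near (123,68), (85,222), (724,200) and (688,360). The cap tops in crop 2 are near yellow (207,132), blue (371,188), white (548,250) and green (713,303).

```bash
cat > h.py <<'E'
import numpy as np
from bench import r
def px2w(n,u,v,z):
    c=r.get_calibration(n);E=np.array(c["extrinsics"])
    d=E[:3,:3]@[(u-c["cx"])/c["fx"],(v-c["cy"])/c["fy"],1]
    return E[:3,3]+d*(z-E[2,3])/d[2]
def row(pts):   # fit evenly spaced row, print
    pts=np.array(pts);return pts
E
python3 - <<'E'
from h import *
f=lambda p,o,z:px2w("top",(p[0]+.5)/5.5-.5+o[0],(p[1]+.5)/5.5-.5+o[1],z)[:2]
T=np.array([f(p,(100,135),.035) for p in [(123,68),(85,222),(724,200),(688,360)]])
R=np.array([f(p,(100,135),.035) for p in [(93,50),(52,215)]])
print(T.round(4),R.round(4))
print("w",np.linalg.norm(T[0]-T[1]),np.linalg.norm(T[2]-T[3]),"L",np.linalg.norm(T[0]-T[2]),np.linalg.norm(T[1]-T[3]))
red=(T[0]+T[1])/2;far=(T[2]+T[3])/2;c=(red+far)/2;u=(red-far)/np.linalg.norm(red-far)
print("tote",c,np.degrees(np.arctan2(u[1],u[0]))-90)
for k in(-94.5,-31.5,31.5,94.5):print((c+u*k/1000).round(4))
C=np.array([f(p,(278,145),.141) for p in [(207,132),(371,188),(548,250),(713,303)]])
print(C.round(4),np.linalg.norm(np.diff(C,axis=0),axis=1))
D=C[0]-C[3];print(np.degrees(np.arctan2(D[1],D[0]))-90)
P=np.array([f(p,(278,145),.012) for p in [(65,237),(632,410)]])
print("rail lower edge",P.round(4),np.linalg.norm(P[0]-P[1]))
P=np.array([f(p,(278,145),.035) for p in [(75,60),(105,68),(30,225),(60,232)]]);print(P.round(4))
E
```

```text
[[0.5674 0.3134]
 [0.5027 0.3263]
 [0.5183 0.0617]
 [0.4515 0.0747]] [[0.5747 0.3262]
 [0.5053 0.3401]]
w 0.06602058210746514 0.06812380452923578 L 0.25641460940247407 0.2567539996825449
tote [0.50999499 0.19402886] -11.276145085148045
[0.4915 0.1014]
[0.5038 0.1631]
[0.5162 0.2249]
[0.5285 0.2867]
[[ 0.5146 -0.1124]
 [ 0.4958 -0.1718]
 [ 0.4749 -0.2358]
 [ 0.4573 -0.2952]] [0.0623143  0.06727608 0.06204943]
-17.400336931679334
rail lower edge [[ 0.4849 -0.0742]
 [ 0.417  -0.3169]] 0.2520187053472462
[[ 0.5573 -0.0748]
 [ 0.5542 -0.0873]
 [ 0.4879 -0.0574]
 [ 0.4853 -0.0699]]
```

send_rows([
  {"rotation": [0,0,0],"dp": [0.95,-0.8,0],"grip": 100},
  {"rotation": [0,0,0],"dp": [0.95,-0.8,0],"grip": 100},
  {"rotation": [0,0,0],"dp": [0.95,-0.8,0],"grip": 100},
  {"rotation": [0,0,0],"dp": [0.95,-0.8,0],"grip": 100},
  {"rotation": [0,0,0],"dp": [0.95,-0.8,0],"grip": 100},
], squeeze=40)

```text
time_s: 0.52
ee_pos: [0.2325, -0.4844, 0.3035]
eef_rot: [-180.0, 0.0, 12.8]
ft_force: [0.4, -0.1, 0.7]
opening: 0.999
grip_force: 0.0
```

send_rows([
  {"rotation": [0,0,0],"dp": [0.95,-0.8,0],"grip": 100},
  {"rotation": [0,0,0],"dp": [0.95,-0.8,0],"grip": 100},
  {"rotation": [0,0,0],"dp": [0.95,-0.8,0],"grip": 100},
  {"rotation": [0,0,0],"dp": [0.95,-0.8,0],"grip": 100},
  {"rotation": [0,0,0],"dp": [0.95,-0.8,0],"grip": 100},
])

```text
time_s: 0.93
ee_pos: [0.3261, -0.3606, 0.3037]
eef_rot: [-180.0, 0.0, 12.8]
ft_force: [1.5, -1.0, 0.2]
opening: 0.998
grip_force: 0.0
```

send_rows([
  {"rotation": [0,0,0],"dp": [0.95,-0.8,0],"grip": 100},
  {"rotation": [0,0,0],"dp": [0.95,-0.8,0],"grip": 100},
  {"rotation": [0,0,0],"dp": [0.95,-0.8,0],"grip": 100},
  {"rotation": [0,0,0],"dp": [0.95,-0.8,0],"grip": 100},
  {"rotation": [0,0,0],"dp": [0.95,-0.8,0],"grip": 100},
])

```text
time_s: 1.35
ee_pos: [0.4198, -0.2368, 0.3038]
eef_rot: [180.0, 0.0, 12.8]
ft_force: [0.1, -0.8, 0.2]
opening: 1.001
grip_force: 0.0
```

send_rows([
  {"rotation": [0,0,0],"dp": [0.95,-0.8,0],"grip": 100},
  {"rotation": [0,0,0],"dp": [0.95,-0.8,0],"grip": 100},
  {"rotation": [0,0,0],"dp": [0.95,-0.8,0],"grip": 100},
  {"rotation": [0,0,0],"dp": [0.95,-0.8,0],"grip": 100},
  {"rotation": [0,0,0],"dp": [0.95,-0.8,0],"grip": 100},
])

```text
time_s: 1.77
ee_pos: [0.5135, -0.1132, 0.3037]
eef_rot: [180.0, 0.0, 12.7]
ft_force: [0.2, -0.7, -0.7]
opening: 1.0
grip_force: 0.0
```

send_rows([
  {"rotation": [0,0,-1],"dp": [0,0,0],"grip": 100},
  {"rotation": [0,0,-1],"dp": [0,0,0],"grip": 100},
  {"rotation": [0,0,-1],"dp": [0,0,0],"grip": 100},
  {"rotation": [0,0,-1],"dp": [0,0,0],"grip": 100},
  {"rotation": [0,0,-1],"dp": [0,0,0],"grip": 100},
])

```text
time_s: 2.18
ee_pos: [0.5128, -0.1145, 0.3035]
eef_rot: [-180.0, 0.0, 38.0]
ft_force: [0.2, -0.3, 0.6]
opening: 1.002
grip_force: 0.0
```

send_rows([
  {"rotation": [0,0,-1],"dp": [0,0,0],"grip": 100},
  {"rotation": [0,0,-1],"dp": [0,0,0],"grip": 100},
  {"rotation": [0,0,-1],"dp": [0,0,0],"grip": 100},
  {"rotation": [0,0,-1],"dp": [0,0,0],"grip": 100},
  {"rotation": [0,0,-1],"dp": [0,0,0],"grip": 100},
])

```text
time_s: 2.6
ee_pos: [0.5128, -0.1145, 0.3036]
eef_rot: [-180.0, 0.0, 63.0]
ft_force: [-0.0, -0.4, -0.9]
opening: 1.0
grip_force: 0.0
```

send_rows([
  {"rotation": [0,0,-1],"dp": [0,0,0],"grip": 100},
  {"rotation": [0,0,-1],"dp": [0,0,0],"grip": 100},
  {"rotation": [0,0,-0.7],"dp": [0,0,0],"grip": 100},
  {"rotation": [0,0,0],"dp": [0,0,0],"grip": 100},
  {"rotation": [0,0,0],"dp": [0,0,0],"grip": 100},
])

```text
time_s: 3.02
ee_pos: [0.5128, -0.1145, 0.3037]
eef_rot: [-180.0, 0.0, 76.1]
ft_force: [-0.1, 0.4, 0.4]
opening: 0.999
grip_force: 0.0
```

send_rows([
  {"rotation": [0,0,0],"dp": [0.1,0.05,1],"grip": 100},
  {"rotation": [0,0,0],"dp": [0,0,1],"grip": 100},
  {"rotation": [0,0,0],"dp": [0,0,1],"grip": 100},
  {"rotation": [0,0,0],"dp": [0,0,1],"grip": 100},
  {"rotation": [0,0,0],"dp": [0,0,0.8],"grip": 100},
])

```text
time_s: 3.43
ee_pos: [0.5142, -0.1123, 0.182]
eef_rot: [-179.9, 0.0, 76.1]
ft_force: [0.3, -0.8, -0.3]
opening: 1.007
grip_force: 0.0
```

```bash
python3 - <<'E'
from bench import r
import cv2
a=r.camera("scene")[90:230,140:300];b=r.camera("top")[130:230,260:420]
cv2.imwrite("pics/y1.png",cv2.vconcat([cv2.resize(a,None,fx=2.5,fy=2.5),cv2.resize(b,None,fx=2.5,fy=2.5)])[:600])
print(r.get_state()["ee_pos"])
E
```

```text
[ 0.51300363 -0.11213405  0.18086535]
```

View pics/y1.png

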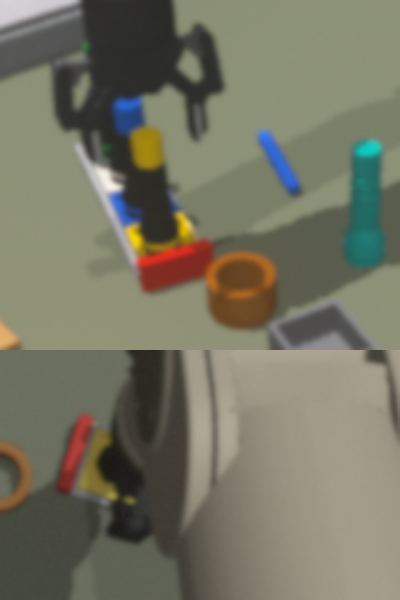

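The fingers straddle a torch. In the crop the cap tops are at about yellow (147,133) and blue (128,100), and the fingertips at about (80,115) and (198,135). I'll check which torch they straddle by projection.

```bash
python3 - <<'E'
from h import *
s=lambda x,y:(140+(x+.5)/2.5-.5, 90+(y+.5)/2.5-.5)
print("yellow",px2w("scene",*s(147,133),.141),"blue",px2w("scene",*s(128,101),.141))
def proj(p):
    c=r.get_calibration("scene");E=np.linalg.inv(c["extrinsics"]);q=E[:3,:3]@p+E[:3,3]
    u=c["fx"]*q[0]/q[2]+c["cx"],c["fy"]*q[1]/q[2]+c["cy"];return [(u[0]-140)*2.5,(u[1]-90)*2.5]
p=np.array([.513,-.112,.121]);y=np.array([.97,-.24,0])
for k in(-.05,0,.05):print(k,proj(p+y*k))
print(proj(np.array([.513,-.112,.141])))
E
```

```text
yellow [ 0.51278075 -0.11110389  0.141     ] blue [ 0.49520287 -0.17153307  0.141     ]
-0.05 [np.float64(199.55129262610882), np.float64(137.26557752785354)]
0 [np.float64(148.1412817220192), np.float64(150.87088349129863)]
0.05 [np.float64(94.79998865957789), np.float64(164.98729000119454)]
[np.float64(145.49953250034577), np.float64(131.93907742802816)]
```

send_rows([
  {"rotation": [0,0,0],"dp": [0,0,0.6],"grip": 100},
  {"rotation": [0,0,0],"dp": [0,0,0],"grip": 30},
  {"rotation": [0,0,0],"dp": [0,0,0],"grip": 10},
  {"rotation": [0,0,0],"dp": [0,0,0],"grip": 0},
  {"rotation": [0,0,0],"dp": [0,0,0],"grip": 0},
], squeeze=40)

```text
time_s: 3.95
ee_pos: [0.5153, -0.1125, 0.1702]
eef_rot: [179.9, 0.0, 76.2]
ft_force: [-0.4, -0.1, -0.1]
opening: 0.458
grip_force: 0.0
```

send_rows([
  {"rotation": [0,0,0],"dp": [0,0,0],"grip": 0},
  {"rotation": [0,0,0],"dp": [0,0,0],"grip": 0},
  {"rotation": [0,0,0],"dp": [0,0,0],"grip": 0},
  {"rotation": [0,0,0],"dp": [0,0,0],"grip": 0},
  {"rotation": [0,0,0],"dp": [0,0,0],"grip": 0},
])

```text
time_s: 4.37
ee_pos: [0.5152, -0.1124, 0.17]
eef_rot: [179.9, 0.0, 76.3]
ft_force: [-2.1, 0.4, 6.5]
opening: 0.32
grip_force: 39.0
```

send_rows([
  {"rotation": [0,0,0],"dp": [0,0,-0.4],"grip": 0},
  {"rotation": [0,0,0],"dp": [0,0,-0.9],"grip": 0},
  {"rotation": [0,0,0],"dp": [0,0,-0.9],"grip": 0},
  {"rotation": [0,0,0],"dp": [0.9,-0.33,0],"grip": 0},
  {"rotation": [0,0,0],"dp": [0.9,-0.33,0],"grip": 0},
])

```text
time_s: 4.78
ee_pos: [0.5101, -0.0654, 0.2261]
eef_rot: [179.8, 0.0, 76.1]
ft_force: [0.8, 0.9, -2.3]
opening: 0.323
grip_force: 39.8
```

send_rows([
  {"rotation": [0,0,0],"dp": [0.9,-0.33,0],"grip": 0},
  {"rotation": [0,0,0],"dp": [0.9,-0.33,0],"grip": 0},
  {"rotation": [0,0,0],"dp": [0.9,-0.33,0],"grip": 0},
  {"rotation": [0,0,0],"dp": [0.9,-0.33,0],"grip": 0},
  {"rotation": [0,0,0],"dp": [0.9,-0.33,0],"grip": 0},
])

```text
time_s: 5.2
ee_pos: [0.4958, 0.0555, 0.2248]
eef_rot: [180.0, 0.0, 76.3]
ft_force: [0.6, 0.4, -1.6]
opening: 0.321
grip_force: 39.8
```

send_rows([
  {"rotation": [0,0,0],"dp": [0.9,-0.33,0],"grip": 0},
  {"rotation": [0,0,0],"dp": [0.8,-0.33,0],"grip": 0},
  {"rotation": [0,0,0],"dp": [0,0,0],"grip": 0},
  {"rotation": [0,0,0],"dp": [0,0,0],"grip": 0},
  {"rotation": [0,0,0],"dp": [0,0,0],"grip": 0},
])

```text
time_s: 5.62
ee_pos: [0.4903, 0.099, 0.2243]
eef_rot: [180.0, 0.0, 76.2]
ft_force: [-0.3, 0.2, -1.9]
opening: 0.315
grip_force: 39.8
```

```bash
python3 - <<'E'
from bench import r
import cv2
a=r.camera("scene")[130:330,180:380]
cv2.imwrite("pics/y2.png",cv2.resize(a,None,fx=2.5,fy=2.5))
print(r.get_state()["ee_pos"])
E
```

```text
[0.49037784 0.0985278  0.22417105]
```

View pics/y2.png

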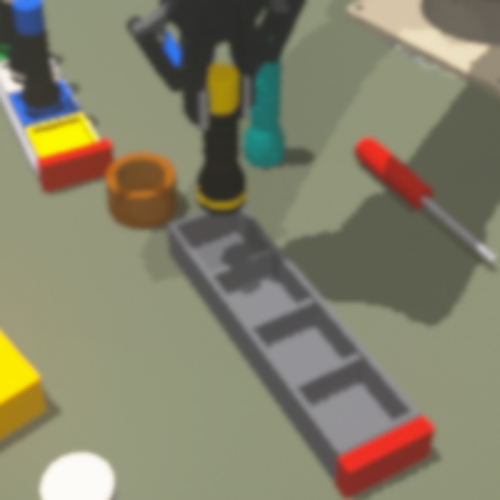

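The yellow torch hangs upright over the far compartment, near (220,205) in the crop.

send_rows([
  {"rotation": [0,0,0],"dp": [0.12,0.02,0.7],"grip": 0},
  {"rotation": [0,0,0],"dp": [0,0,0.8],"grip": 0},
  {"rotation": [0,0,0],"dp": [0,0,0.5],"grip": 0},
  {"rotation": [0,0,0],"dp": [0,0,0.2],"grip": 0},
  {"rotation": [0,0,0],"dp": [0,0,0.1],"grip": 0},
])

```text
time_s: 6.08
ee_pos: [0.4911, 0.1017, 0.1657]
eef_rot: [-179.9, 0.0, 76.2]
ft_force: [-0.4, -0.3, -1.3]
opening: 0.317
grip_force: 39.7
```

send_rows([
  {"rotation": [0,0,0],"dp": [0,0,0.08],"grip": 0},
  {"rotation": [0,0,0],"dp": [0,0,0.04],"grip": 0},
  {"rotation": [0,0,0],"dp": [0,0,0.04],"grip": 0},
  {"rotation": [0,0,0],"dp": [0,0,0],"grip": 0},
  {"rotation": [0,0,0],"dp": [0,0,0],"grip": 0},
])

```text
time_s: 6.5
ee_pos: [0.4916, 0.1024, 0.1628]
eef_rot: [180.0, -0.0, 76.3]
ft_force: [-0.3, 0.6, -1.9]
opening: 0.314
grip_force: 39.7
```

send_rows([
  {"rotation": [0,0,0],"dp": [0,0,0.05],"grip": 0},
  {"rotation": [0,0,0],"dp": [0,0,0.05],"grip": 0},
  {"rotation": [0,0,0],"dp": [0,0,0.03],"grip": 0},
  {"rotation": [0,0,0],"dp": [0,0,0],"grip": 0},
  {"rotation": [0,0,0],"dp": [0,0,0],"grip": 0},
])

```text
time_s: 6.92
ee_pos: [0.4913, 0.1023, 0.1591]
eef_rot: [-180.0, 0.0, 76.3]
ft_force: [0.1, 0.5, -2.2]
opening: 0.313
grip_force: 40.0
```

send_rows([
  {"rotation": [0,0,0],"dp": [0,0,0.04],"grip": 0},
  {"rotation": [0,0,0],"dp": [0,0,0],"grip": 0},
  {"rotation": [0,0,0],"dp": [0,0,0],"grip": 0},
  {"rotation": [0,0,0],"dp": [0,0,0],"grip": 0},
  {"rotation": [0,0,0],"dp": [0,0,0],"grip": 0},
])

```text
time_s: 7.33
ee_pos: [0.4916, 0.1026, 0.159]
eef_rot: [180.0, 0.0, 76.3]
ft_force: [-3.6, -1.3, 9.2]
opening: 0.31
grip_force: 41.0
```

send_rows([
  {"rotation": [0,0,0],"dp": [0,0,0],"grip": 40},
  {"rotation": [0,0,0],"dp": [0,0,0],"grip": 55},
  {"rotation": [0,0,0],"dp": [0,0,0],"grip": 70},
  {"rotation": [0,0,0],"dp": [0,0,0],"grip": 80},
  {"rotation": [0,0,0],"dp": [0,0,0],"grip": 80},
])

```text
time_s: 7.75
ee_pos: [0.4913, 0.1023, 0.1581]
eef_rot: [-180.0, 0.0, 76.3]
ft_force: [1.1, 0.2, 0.0]
opening: 0.803
grip_force: 0.0
```

send_rows([
  {"rotation": [0,0,0],"dp": [0,0,-0.4],"grip": 80},
  {"rotation": [0,0,0],"dp": [0,0,-0.8],"grip": 80},
  {"rotation": [0,0,0],"dp": [0,0,-1],"grip": 100},
  {"rotation": [0,0,0],"dp": [0,0,-1],"grip": 100},
  {"rotation": [0,0,0],"dp": [0,0,-1],"grip": 100},
])

```text
time_s: 8.17
ee_pos: [0.4911, 0.1026, 0.265]
eef_rot: [180.0, -0.0, 76.3]
ft_force: [0.9, -0.6, 0.0]
opening: 1.001
grip_force: 0.0
```

send_rows([
  {"rotation": [0,0,0],"dp": [-1,0.25,0],"grip": 100},
  {"rotation": [0,0,0],"dp": [-1,0.25,0],"grip": 100},
  {"rotation": [0,0,0],"dp": [-1,0.25,0],"grip": 100},
  {"rotation": [0,0,0],"dp": [-1,0.25,0],"grip": 100},
  {"rotation": [0,0,0],"dp": [-1,0.25,0],"grip": 100},
])

```text
time_s: 8.58
ee_pos: [0.4919, -0.0276, 0.2641]
eef_rot: [179.9, 0.0, 76.3]
ft_force: [0.5, 0.3, 0.9]
opening: 0.999
grip_force: 0.0
```

send_rows([
  {"rotation": [0,0,0],"dp": [-1,0.25,0],"grip": 100},
  {"rotation": [0,0,0],"dp": [-1,0.25,0],"grip": 100},
  {"rotation": [0,0,0],"dp": [-1,0.25,0],"grip": 100},
  {"rotation": [0,0,0],"dp": [-1,0.25,0],"grip": 100},
  {"rotation": [0,0,0],"dp": [-1,0.25,0],"grip": 100},
])

```text
time_s: 9.0
ee_pos: [0.4926, -0.1565, 0.264]
eef_rot: [180.0, 0.0, 76.3]
ft_force: [0.6, -0.4, -0.6]
opening: 1.0
grip_force: 0.0
```

send_rows([
  {"rotation": [0,0,0],"dp": [-0.6,0.3,0],"grip": 100},
  {"rotation": [0,0,0],"dp": [0,0,0],"grip": 100},
  {"rotation": [0,0,0],"dp": [0,0,0],"grip": 100},
  {"rotation": [0,0,0],"dp": [0,0,0],"grip": 100},
  {"rotation": [0,0,0],"dp": [0,0,0],"grip": 100},
])

```text
time_s: 9.42
ee_pos: [0.4967, -0.1702, 0.2634]
eef_rot: [180.0, -0.0, 76.4]
ft_force: [0.3, 0.3, 0.3]
opening: 1.003
grip_force: 0.0
```

```bash
python3 - <<'E'
from bench import r
import cv2
a=r.camera("scene")[90:330,150:390]
cv2.imwrite("pics/y3.png",cv2.resize(a,None,fx=2.5,fy=2.5))
print(r.get_state()["ee_pos"])
E
```

```text
[ 0.49670599 -0.17032129  0.2633701 ]
```

View pics/y3.png

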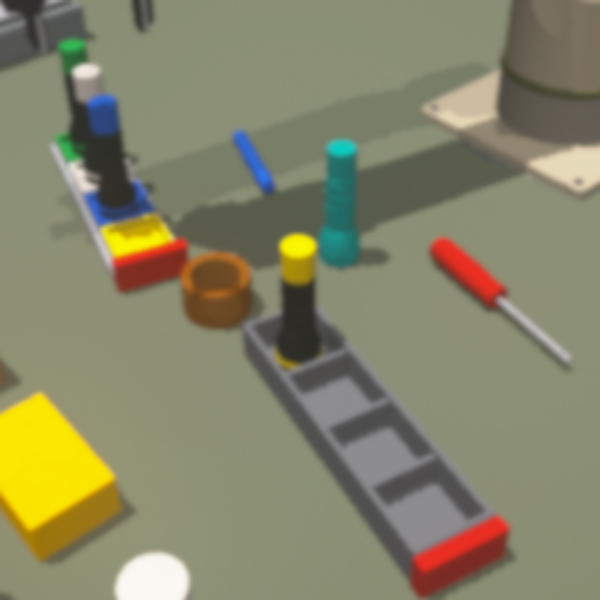

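The yellow torch stands upright in the far compartment, with its cap at (298,243). Blue is next.

send_rows([
  {"rotation": [0,0,0],"dp": [-0.07,-0.03,0.8],"grip": 100},
  {"rotation": [0,0,0],"dp": [0,0,1],"grip": 100},
  {"rotation": [0,0,0],"dp": [0,0,1],"grip": 100},
  {"rotation": [0,0,0],"dp": [0,0,0.7],"grip": 100},
  {"rotation": [0,0,0],"dp": [0,0,0.24],"grip": 100},
])

```text
time_s: 9.88
ee_pos: [0.4941, -0.1721, 0.1672]
eef_rot: [-179.8, -0.0, 76.3]
ft_force: [-0.2, 0.0, 0.1]
opening: 0.998
grip_force: 0.0
```

send_rows([
  {"rotation": [0,0,0],"dp": [0,0,0],"grip": 40},
  {"rotation": [0,0,0],"dp": [0,0,0],"grip": 15},
  {"rotation": [0,0,0],"dp": [0,0,0],"grip": 0},
  {"rotation": [0,0,0],"dp": [0,0,0],"grip": 0},
  {"rotation": [0,0,0],"dp": [0,0,0],"grip": 0},
])

```text
time_s: 10.3
ee_pos: [0.4959, -0.1734, 0.1708]
eef_rot: [179.9, 0.0, 76.3]
ft_force: [0.9, -0.8, 6.7]
opening: 0.319
grip_force: 39.1
```

send_rows([
  {"rotation": [0,0,0],"dp": [0,0,0],"grip": 0},
  {"rotation": [0,0,0],"dp": [0,0,0],"grip": 0},
  {"rotation": [0,0,0],"dp": [0,0,0],"grip": 0},
  {"rotation": [0,0,0],"dp": [0,0,0],"grip": 0},
  {"rotation": [0,0,0],"dp": [0,0,0],"grip": 0},
])

```text
time_s: 10.72
ee_pos: [0.4959, -0.1734, 0.1708]
eef_rot: [179.9, 0.0, 76.3]
ft_force: [-0.3, 1.2, 6.4]
opening: 0.32
grip_force: 39.3
```

send_rows([
  {"rotation": [0,0,0],"dp": [0,0,-0.5],"grip": 0},
  {"rotation": [0,0,0],"dp": [0,0,-1],"grip": 0},
  {"rotation": [0,0,0],"dp": [0,0,-1],"grip": 0},
  {"rotation": [0,0,0],"dp": [0,0,-1],"grip": 0},
  {"rotation": [0,0,0],"dp": [0,0,-1],"grip": 0},
])

```text
time_s: 11.13
ee_pos: [0.495, -0.173, 0.2842]
eef_rot: [180.0, 0.0, 76.3]
ft_force: [-0.2, -0.2, -1.0]
opening: 0.313
grip_force: 39.6
```

send_rows([
  {"rotation": [0,0,0],"dp": [0.7,-0.2,-0.9],"grip": 0},
  {"rotation": [0,0,0],"dp": [0.95,-0.2,0],"grip": 0},
  {"rotation": [0,0,0],"dp": [0.95,-0.2,0],"grip": 0},
  {"rotation": [0,0,0],"dp": [0.95,-0.2,0],"grip": 0},
  {"rotation": [0,0,0],"dp": [0.95,-0.2,0],"grip": 0},
])

```text
time_s: 11.55
ee_pos: [0.4974, -0.0568, 0.3057]
eef_rot: [180.0, 0.0, 76.3]
ft_force: [0.7, -0.4, -0.3]
opening: 0.315
grip_force: 39.8
```

send_rows([
  {"rotation": [0,0,0],"dp": [0.95,-0.2,0],"grip": 0},
  {"rotation": [0,0,0],"dp": [0.95,-0.2,0],"grip": 0},
  {"rotation": [0,0,0],"dp": [0.95,-0.2,0],"grip": 0},
  {"rotation": [0,0,0],"dp": [0.95,-0.2,0],"grip": 0},
  {"rotation": [0,0,0],"dp": [0.95,-0.2,0],"grip": 0},
])

```text
time_s: 11.97
ee_pos: [0.5013, 0.0646, 0.3056]
eef_rot: [180.0, 0.0, 76.3]
ft_force: [0.1, -0.8, -1.2]
opening: 0.318
grip_force: 39.8
```

send_rows([
  {"rotation": [0,0,0],"dp": [0.95,-0.2,0],"grip": 0},
  {"rotation": [0,0,0],"dp": [0.95,-0.25,0],"grip": 0},
  {"rotation": [0,0,0],"dp": [0.95,-0.25,0],"grip": 0},
  {"rotation": [0,0,0],"dp": [0.95,-0.2,0],"grip": 0},
  {"rotation": [0,0,0],"dp": [0,0,0],"grip": 0},
])

```text
time_s: 12.38
ee_pos: [0.5011, 0.1661, 0.3058]
eef_rot: [180.0, -0.1, 76.6]
ft_force: [-0.1, 1.2, -0.5]
opening: 0.322
grip_force: 39.7
```

send_rows([
  {"rotation": [0,0,0],"dp": [0,0,0],"grip": 0},
  {"rotation": [0,0,0],"dp": [0,0,0],"grip": 0},
  {"rotation": [0,0,0],"dp": [0,0,0],"grip": 0},
  {"rotation": [0,0,0],"dp": [0,0,0],"grip": 0},
  {"rotation": [0,0,0],"dp": [0,0,0],"grip": 0},
])

```text
time_s: 12.8
ee_pos: [0.5025, 0.16, 0.3047]
eef_rot: [180.0, 0.0, 76.2]
ft_force: [-0.2, 0.1, -0.8]
opening: 0.318
grip_force: 39.7
```

send_rows([
  {"rotation": [0,0,0],"dp": [0.13,0.02,0.6],"grip": 0},
  {"rotation": [0,0,0],"dp": [0,0,1],"grip": 0},
  {"rotation": [0,0,0],"dp": [0,0,1],"grip": 0},
  {"rotation": [0,0,0],"dp": [0,0,1],"grip": 0},
  {"rotation": [0,0,0],"dp": [0,0,0.9],"grip": 0},
])

```text
time_s: 13.22
ee_pos: [0.5035, 0.1632, 0.1908]
eef_rot: [-180.0, 0.0, 76.2]
ft_force: [0.1, -0.3, -1.2]
opening: 0.318
grip_force: 39.7
```

send_rows([
  {"rotation": [0,0,0],"dp": [0,0,0.7],"grip": 0},
  {"rotation": [0,0,0],"dp": [0,0,0.3],"grip": 0},
  {"rotation": [0,0,0],"dp": [0,0,0.1],"grip": 0},
  {"rotation": [0,0,0],"dp": [0,0,0.05],"grip": 0},
  {"rotation": [0,0,0],"dp": [0,0,0],"grip": 0},
])

```text
time_s: 13.63
ee_pos: [0.5041, 0.164, 0.1642]
eef_rot: [179.9, -0.0, 76.3]
ft_force: [-0.1, -0.8, -1.4]
opening: 0.321
grip_force: 39.7
```

send_rows([
  {"rotation": [0,0,0],"dp": [0,0,0.05],"grip": 0},
  {"rotation": [0,0,0],"dp": [0,0,0.05],"grip": 0},
  {"rotation": [0,0,0],"dp": [0,0,0.04],"grip": 0},
  {"rotation": [0,0,0],"dp": [0,0,0],"grip": 0},
  {"rotation": [0,0,0],"dp": [0,0,0],"grip": 0},
])

```text
time_s: 14.05
ee_pos: [0.5036, 0.1639, 0.16]
eef_rot: [180.0, 0.0, 76.3]
ft_force: [-0.6, 0.9, -1.7]
opening: 0.318
grip_force: 39.7
```

send_rows([
  {"rotation": [0,0,0],"dp": [0,0,0.04],"grip": 0},
  {"rotation": [0,0,0],"dp": [0,0,0],"grip": 0},
  {"rotation": [0,0,0],"dp": [0,0,0],"grip": 0},
  {"rotation": [0,0,0],"dp": [0,0,0],"grip": 0},
  {"rotation": [0,0,0],"dp": [0,0,0],"grip": 0},
])

```text
time_s: 14.47
ee_pos: [0.5039, 0.1642, 0.1598]
eef_rot: [179.9, -0.0, 76.3]
ft_force: [-3.9, -0.9, 8.2]
opening: 0.315
grip_force: 40.6
```

send_rows([
  {"rotation": [0,0,0],"dp": [0,0,0],"grip": 40},
  {"rotation": [0,0,0],"dp": [0,0,0],"grip": 55},
  {"rotation": [0,0,0],"dp": [0,0,0],"grip": 70},
  {"rotation": [0,0,0],"dp": [0,0,0],"grip": 80},
  {"rotation": [0,0,0],"dp": [0,0,0],"grip": 80},
])

```text
time_s: 14.88
ee_pos: [0.5036, 0.1639, 0.1588]
eef_rot: [-180.0, 0.0, 76.3]
ft_force: [0.1, -0.1, 0.5]
opening: 0.797
grip_force: 0.0
```

send_rows([
  {"rotation": [0,0,0],"dp": [0,0,-0.4],"grip": 80},
  {"rotation": [0,0,0],"dp": [0,0,-0.8],"grip": 80},
  {"rotation": [0,0,0],"dp": [0,0,-1],"grip": 100},
  {"rotation": [0,0,0],"dp": [0,0,-1],"grip": 100},
  {"rotation": [0,0,0],"dp": [0,0,-1],"grip": 100},
])

```text
time_s: 15.3
ee_pos: [0.5034, 0.1642, 0.2658]
eef_rot: [180.0, -0.0, 76.3]
ft_force: [0.5, -0.5, 0.6]
opening: 1.003
grip_force: 0.0
```

send_rows([
  {"rotation": [0,0,0],"dp": [-1,0.2,0],"grip": 100},
  {"rotation": [0,0,0],"dp": [-1,0.2,0],"grip": 100},
  {"rotation": [0,0,0],"dp": [-1,0.2,0],"grip": 100},
  {"rotation": [0,0,0],"dp": [-1,0.2,0],"grip": 100},
  {"rotation": [0,0,0],"dp": [-1,0.2,0],"grip": 100},
])

```text
time_s: 15.72
ee_pos: [0.498, 0.0356, 0.2648]
eef_rot: [179.9, -0.0, 76.3]
ft_force: [0.2, -0.1, -0.9]
opening: 0.998
grip_force: 0.0
```

send_rows([
  {"rotation": [0,0,0],"dp": [-1,0.2,0],"grip": 100},
  {"rotation": [0,0,0],"dp": [-1,0.2,0],"grip": 100},
  {"rotation": [0,0,0],"dp": [-1,0.2,0],"grip": 100},
  {"rotation": [0,0,0],"dp": [-1,0.2,0],"grip": 100},
  {"rotation": [0,0,0],"dp": [-1,0.2,0],"grip": 100},
])

```text
time_s: 16.13
ee_pos: [0.4926, -0.0918, 0.2648]
eef_rot: [180.0, 0.0, 76.3]
ft_force: [0.6, -0.9, 0.5]
opening: 0.999
grip_force: 0.0
```

send_rows([
  {"rotation": [0,0,0],"dp": [-1,0.15,0],"grip": 100},
  {"rotation": [0,0,0],"dp": [-1,0.15,0],"grip": 100},
  {"rotation": [0,0,0],"dp": [-1,0.15,0],"grip": 100},
  {"rotation": [0,0,0],"dp": [-1,0.1,0],"grip": 100},
  {"rotation": [0,0,0],"dp": [-1,0.1,0],"grip": 100},
])

```text
time_s: 16.55
ee_pos: [0.4787, -0.2171, 0.2648]
eef_rot: [180.0, 0.0, 76.3]
ft_force: [0.4, 0.5, 0.8]
opening: 1.004
grip_force: 0.0
```

send_rows([
  {"rotation": [0,0,0],"dp": [-0.8,0,0],"grip": 100},
  {"rotation": [0,0,0],"dp": [0,0,0],"grip": 100},
  {"rotation": [0,0,0],"dp": [0,0,0],"grip": 100},
  {"rotation": [0,0,0],"dp": [0,0,0],"grip": 100},
  {"rotation": [0,0,0],"dp": [0,0,0],"grip": 100},
])

```text
time_s: 16.97
ee_pos: [0.4746, -0.2342, 0.2643]
eef_rot: [180.0, -0.0, 76.4]
ft_force: [-0.3, -0.1, -0.0]
opening: 0.996
grip_force: 0.0
```

```bash
python3 - <<'E'
from bench import r
import cv2
a=r.camera("scene")[90:330,150:390]
cv2.imwrite("pics/y4.png",cv2.resize(a,None,fx=2.5,fy=2.5))
print(r.get_state()["ee_pos"])
E
```

```text
[ 0.4745713  -0.23428912  0.26426759]
```

View pics/y4.png

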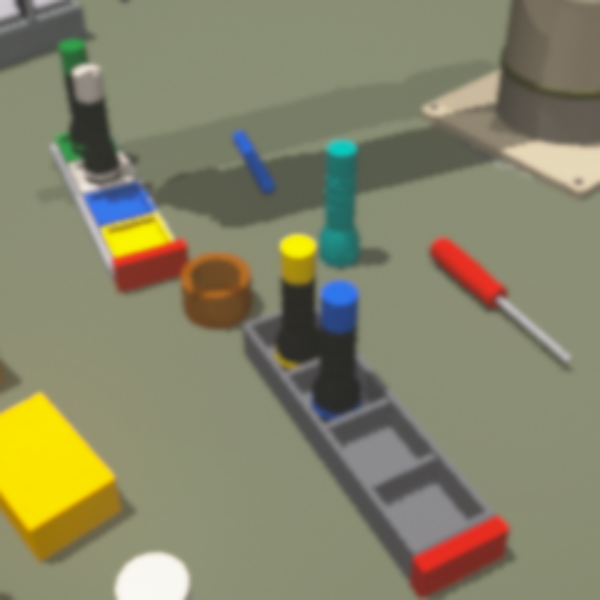

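Blue stands upright next to yellow. The remaining cap tops are white at (88,71) and green at (72,46) in the crop.

```bash
python3 - <<'E'
from h import *
s=lambda x,y:(150+(x+.5)/2.5-.5, 90+(y+.5)/2.5-.5)
for p,z in [((88,71),.141),((72,46),.141),((298,243),.13),((340,291),.13)]:print(px2w("scene",*s(*p),z).round(4))
E
```

```text
[ 0.4749 -0.2324  0.141 ]
[ 0.459  -0.2905  0.141 ]
[0.489  0.1022 0.13  ]
[0.503  0.1655 0.13  ]
```

send_rows([
  {"rotation": [0,0,0],"dp": [0,0,0.8],"grip": 100},
  {"rotation": [0,0,0],"dp": [0,0,1],"grip": 100},
  {"rotation": [0,0,0],"dp": [0,0,1],"grip": 100},
  {"rotation": [0,0,0],"dp": [0,0,0.7],"grip": 100},
  {"rotation": [0,0,0],"dp": [0,0,0.25],"grip": 100},
])

```text
time_s: 17.43
ee_pos: [0.4732, -0.2342, 0.1677]
eef_rot: [-179.8, -0.1, 76.3]
ft_force: [-0.8, -0.0, -0.1]
opening: 0.995
grip_force: 0.0
```

send_rows([
  {"rotation": [0,0,0],"dp": [0,0,0],"grip": 40},
  {"rotation": [0,0,0],"dp": [0,0,0],"grip": 15},
  {"rotation": [0,0,0],"dp": [0,0,0],"grip": 0},
  {"rotation": [0,0,0],"dp": [0,0,0],"grip": 0},
  {"rotation": [0,0,0],"dp": [0,0,0],"grip": 0},
])

```text
time_s: 17.85
ee_pos: [0.4748, -0.2357, 0.1713]
eef_rot: [179.9, 0.0, 76.3]
ft_force: [2.7, -1.1, 3.8]
opening: 0.318
grip_force: 39.1
```

send_rows([
  {"rotation": [0,0,0],"dp": [0,0,0],"grip": 0},
  {"rotation": [0,0,0],"dp": [0,0,0],"grip": 0},
  {"rotation": [0,0,0],"dp": [0,0,0],"grip": 0},
  {"rotation": [0,0,0],"dp": [0,0,0],"grip": 0},
  {"rotation": [0,0,0],"dp": [0,0,0],"grip": 0},
])

```text
time_s: 18.27
ee_pos: [0.4749, -0.2358, 0.1713]
eef_rot: [179.9, 0.0, 76.3]
ft_force: [0.3, 1.0, 6.2]
opening: 0.321
grip_force: 39.5
```

send_rows([
  {"rotation": [0,0,0],"dp": [0,0,-0.5],"grip": 0},
  {"rotation": [0,0,0],"dp": [0,0,-1],"grip": 0},
  {"rotation": [0,0,0],"dp": [0,0,-1],"grip": 0},
  {"rotation": [0,0,0],"dp": [0,0,-1],"grip": 0},
  {"rotation": [0,0,0],"dp": [0,0,-1],"grip": 0},
])

```text
time_s: 18.68
ee_pos: [0.4738, -0.2352, 0.2844]
eef_rot: [-180.0, -0.0, 76.3]
ft_force: [0.8, -0.0, -0.9]
opening: 0.316
grip_force: 39.6
```

send_rows([
  {"rotation": [0,0,0],"dp": [0.7,-0.15,-0.9],"grip": 0},
  {"rotation": [0,0,0],"dp": [0.98,-0.15,0],"grip": 0},
  {"rotation": [0,0,0],"dp": [0.98,-0.15,0],"grip": 0},
  {"rotation": [0,0,0],"dp": [0.98,-0.15,0],"grip": 0},
  {"rotation": [0,0,0],"dp": [0.98,-0.15,0],"grip": 0},
])

```text
time_s: 19.1
ee_pos: [0.483, -0.1175, 0.3059]
eef_rot: [180.0, 0.0, 76.3]
ft_force: [0.9, -0.1, -1.6]
opening: 0.32
grip_force: 39.8
```

send_rows([
  {"rotation": [0,0,0],"dp": [0.98,-0.15,0],"grip": 0},
  {"rotation": [0,0,0],"dp": [0.98,-0.15,0],"grip": 0},
  {"rotation": [0,0,0],"dp": [0.98,-0.15,0],"grip": 0},
  {"rotation": [0,0,0],"dp": [0.98,-0.15,0],"grip": 0},
  {"rotation": [0,0,0],"dp": [0.98,-0.15,0],"grip": 0},
])

```text
time_s: 19.52
ee_pos: [0.4938, 0.0059, 0.3058]
eef_rot: [180.0, 0.0, 76.3]
ft_force: [-0.1, 0.1, -0.7]
opening: 0.317
grip_force: 39.8
```

send_rows([
  {"rotation": [0,0,0],"dp": [0.98,-0.15,0],"grip": 0},
  {"rotation": [0,0,0],"dp": [0.98,-0.15,0],"grip": 0},
  {"rotation": [0,0,0],"dp": [0.98,-0.15,0],"grip": 0},
  {"rotation": [0,0,0],"dp": [0.98,-0.15,0],"grip": 0},
  {"rotation": [0,0,0],"dp": [0.98,-0.15,0],"grip": 0},
])

```text
time_s: 19.93
ee_pos: [0.5047, 0.1291, 0.3058]
eef_rot: [180.0, 0.0, 76.3]
ft_force: [-0.4, -0.5, -1.0]
opening: 0.317
grip_force: 39.8
```

send_rows([
  {"rotation": [0,0,0],"dp": [0.98,-0.15,0],"grip": 0},
  {"rotation": [0,0,0],"dp": [0.98,-0.15,0],"grip": 0},
  {"rotation": [0,0,0],"dp": [0.98,-0.15,0],"grip": 0},
  {"rotation": [0,0,0],"dp": [0.98,-0.15,0],"grip": 0},
  {"rotation": [0,0,0],"dp": [0,0,0],"grip": 0},
])

```text
time_s: 20.35
ee_pos: [0.5123, 0.2318, 0.3058]
eef_rot: [-179.9, -0.1, 76.6]
ft_force: [-0.0, 0.4, -1.2]
opening: 0.318
grip_force: 39.7
```

send_rows([
  {"rotation": [0,0,0],"dp": [0,0,0],"grip": 0},
  {"rotation": [0,0,0],"dp": [0,0,0],"grip": 0},
  {"rotation": [0,0,0],"dp": [0,0,0],"grip": 0},
  {"rotation": [0,0,0],"dp": [0,0,0],"grip": 0},
  {"rotation": [0,0,0],"dp": [0,0,0],"grip": 0},
])

```text
time_s: 20.77
ee_pos: [0.514, 0.2259, 0.3053]
eef_rot: [180.0, 0.0, 76.2]
ft_force: [-0.3, -0.5, -1.5]
opening: 0.318
grip_force: 39.7
```

send_rows([
  {"rotation": [0,0,0],"dp": [-0.02,0.08,0.6],"grip": 0},
  {"rotation": [0,0,0],"dp": [0,0,1],"grip": 0},
  {"rotation": [0,0,0],"dp": [0,0,1],"grip": 0},
  {"rotation": [0,0,0],"dp": [0,0,1],"grip": 0},
  {"rotation": [0,0,0],"dp": [0,0,0.9],"grip": 0},
])

```text
time_s: 21.18
ee_pos: [0.5156, 0.225, 0.1913]
eef_rot: [-180.0, 0.0, 76.2]
ft_force: [0.2, -1.3, -1.6]
opening: 0.315
grip_force: 39.8
```

send_rows([
  {"rotation": [0,0,0],"dp": [0,0,0.7],"grip": 0},
  {"rotation": [0,0,0],"dp": [0,0,0.3],"grip": 0},
  {"rotation": [0,0,0],"dp": [0,0,0.1],"grip": 0},
  {"rotation": [0,0,0],"dp": [0,0,0.05],"grip": 0},
  {"rotation": [0,0,0],"dp": [0,0,0],"grip": 0},
])

```text
time_s: 21.6
ee_pos: [0.5161, 0.226, 0.1648]
eef_rot: [179.9, -0.0, 76.3]
ft_force: [0.5, 0.7, -1.4]
opening: 0.316
grip_force: 39.6
```

send_rows([
  {"rotation": [0,0,0],"dp": [0,0,0.05],"grip": 0},
  {"rotation": [0,0,0],"dp": [0,0,0.04],"grip": 0},
  {"rotation": [0,0,0],"dp": [0,0,0.02],"grip": 0},
  {"rotation": [0,0,0],"dp": [0,0,0],"grip": 0},
  {"rotation": [0,0,0],"dp": [0,0,0],"grip": 0},
])

```text
time_s: 22.02
ee_pos: [0.5157, 0.2259, 0.1613]
eef_rot: [180.0, -0.0, 76.3]
ft_force: [1.2, 0.5, -2.0]
opening: 0.318
grip_force: 39.6
```

send_rows([
  {"rotation": [0,0,0],"dp": [0,0,0.04],"grip": 0},
  {"rotation": [0,0,0],"dp": [0,0,0.02],"grip": 0},
  {"rotation": [0,0,0],"dp": [0,0,0],"grip": 0},
  {"rotation": [0,0,0],"dp": [0,0,0],"grip": 0},
  {"rotation": [0,0,0],"dp": [0,0,0],"grip": 0},
])

```text
time_s: 22.43
ee_pos: [0.5159, 0.2261, 0.1603]
eef_rot: [180.0, -0.0, 76.3]
ft_force: [-0.7, -1.0, 5.9]
opening: 0.318
grip_force: 40.2
```

send_rows([
  {"rotation": [0,0,0],"dp": [0,0,0],"grip": 40},
  {"rotation": [0,0,0],"dp": [0,0,0],"grip": 55},
  {"rotation": [0,0,0],"dp": [0,0,0],"grip": 70},
  {"rotation": [0,0,0],"dp": [0,0,0],"grip": 80},
  {"rotation": [0,0,0],"dp": [0,0,0],"grip": 80},
])

```text
time_s: 22.85
ee_pos: [0.5156, 0.2258, 0.1595]
eef_rot: [-180.0, 0.0, 76.3]
ft_force: [-0.7, -0.1, -0.9]
opening: 0.799
grip_force: 0.0
```

send_rows([
  {"rotation": [0,0,0],"dp": [0,0,-0.4],"grip": 80},
  {"rotation": [0,0,0],"dp": [0,0,-0.8],"grip": 80},
  {"rotation": [0,0,0],"dp": [0,0,-1],"grip": 100},
  {"rotation": [0,0,0],"dp": [0,0,-1],"grip": 100},
  {"rotation": [0,0,0],"dp": [0,0,-1],"grip": 100},
])

```text
time_s: 23.27
ee_pos: [0.5154, 0.226, 0.2665]
eef_rot: [180.0, -0.0, 76.3]
ft_force: [0.5, -0.0, -0.4]
opening: 0.998
grip_force: 0.0
```

send_rows([
  {"rotation": [0,0,0],"dp": [-1,0.13,0],"grip": 100},
  {"rotation": [0,0,0],"dp": [-1,0.13,0],"grip": 100},
  {"rotation": [0,0,0],"dp": [-1,0.13,0],"grip": 100},
  {"rotation": [0,0,0],"dp": [-1,0.13,0],"grip": 100},
  {"rotation": [0,0,0],"dp": [-1,0.13,0],"grip": 100},
])

```text
time_s: 23.68
ee_pos: [0.5014, 0.0996, 0.2654]
eef_rot: [180.0, 0.0, 76.3]
ft_force: [0.3, -0.1, -0.7]
opening: 1.002
grip_force: 0.0
```

send_rows([
  {"rotation": [0,0,0],"dp": [-1,0.13,0],"grip": 100},
  {"rotation": [0,0,0],"dp": [-1,0.13,0],"grip": 100},
  {"rotation": [0,0,0],"dp": [-1,0.13,0],"grip": 100},
  {"rotation": [0,0,0],"dp": [-1,0.13,0],"grip": 100},
  {"rotation": [0,0,0],"dp": [-1,0.13,0],"grip": 100},
])

```text
time_s: 24.1
ee_pos: [0.4876, -0.0257, 0.2655]
eef_rot: [179.9, 0.0, 76.3]
ft_force: [1.1, -0.8, 0.2]
opening: 1.0
grip_force: 0.0
```

send_rows([
  {"rotation": [0,0,0],"dp": [-1,0.13,0],"grip": 100},
  {"rotation": [0,0,0],"dp": [-1,0.13,0],"grip": 100},
  {"rotation": [0,0,0],"dp": [-1,0.13,0],"grip": 100},
  {"rotation": [0,0,0],"dp": [-1,0.13,0],"grip": 100},
  {"rotation": [0,0,0],"dp": [-1,0.13,0],"grip": 100},
])

```text
time_s: 24.52
ee_pos: [0.4738, -0.151, 0.2655]
eef_rot: [179.9, 0.0, 76.3]
ft_force: [0.0, 0.7, 0.7]
opening: 1.002
grip_force: 0.0
```

send_rows([
  {"rotation": [0,0,0],"dp": [-1,0.13,0],"grip": 100},
  {"rotation": [0,0,0],"dp": [-1,0.13,0],"grip": 100},
  {"rotation": [0,0,0],"dp": [-1,0.13,0],"grip": 100},
  {"rotation": [0,0,0],"dp": [-1,0.13,0],"grip": 100},
  {"rotation": [0,0,0],"dp": [-1,0.13,0],"grip": 100},
])

```text
time_s: 24.93
ee_pos: [0.4599, -0.2763, 0.2655]
eef_rot: [180.0, 0.0, 76.3]
ft_force: [-0.4, 1.1, 0.2]
opening: 0.998
grip_force: 0.0
```

send_rows([
  {"rotation": [0,0,0],"dp": [-0.7,0,0],"grip": 100},
  {"rotation": [0,0,0],"dp": [0,0,0],"grip": 100},
  {"rotation": [0,0,0],"dp": [0,0,0],"grip": 100},
  {"rotation": [0,0,0],"dp": [0,0,0],"grip": 100},
  {"rotation": [0,0,0],"dp": [0,0,0],"grip": 100},
])

```text
time_s: 25.35
ee_pos: [0.4564, -0.291, 0.2651]
eef_rot: [180.0, -0.0, 76.4]
ft_force: [-0.6, 0.2, -0.0]
opening: 1.001
grip_force: 0.0
```

```bash
python3 - <<'E'
from bench import r
import cv2
a=r.camera("scene")[90:330,150:390]
cv2.imwrite("pics/y5.png",cv2.resize(a,None,fx=2.5,fy=2.5))
print(r.get_state()["ee_pos"])
E
```

```text
[ 0.45638868 -0.29107508  0.26502294]
```

View pics/y5.png

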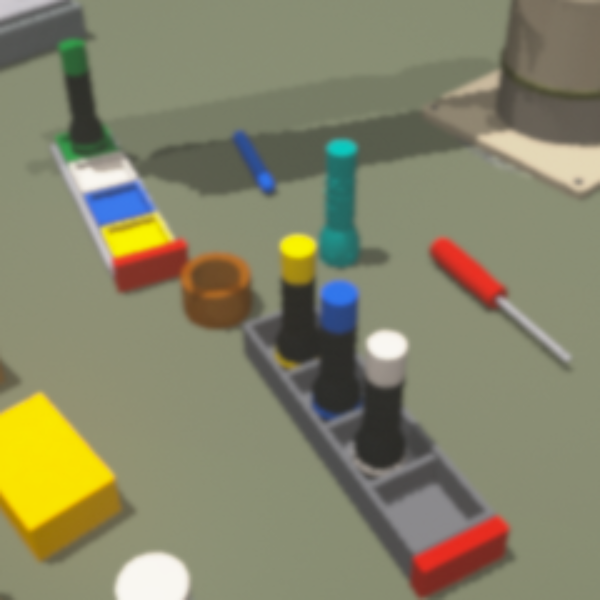

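Yellow, blue and white all stand in the tote, and green is still upright at (72,46). Taking green now.

send_rows([
  {"rotation": [0,0,0],"dp": [0,0.06,0.8],"grip": 100},
  {"rotation": [0,0,0],"dp": [0,0,1],"grip": 100},
  {"rotation": [0,0,0],"dp": [0,0,1],"grip": 100},
  {"rotation": [0,0,0],"dp": [0,0,0.7],"grip": 100},
  {"rotation": [0,0,0],"dp": [0,0,0.28],"grip": 100},
])

```text
time_s: 25.82
ee_pos: [0.4566, -0.2913, 0.1678]
eef_rot: [-179.8, -0.1, 76.3]
ft_force: [0.1, -0.1, 0.4]
opening: 1.002
grip_force: 0.0
```

send_rows([
  {"rotation": [0,0,0],"dp": [0,0,0],"grip": 40},
  {"rotation": [0,0,0],"dp": [0,0,0],"grip": 15},
  {"rotation": [0,0,0],"dp": [0,0,0],"grip": 0},
  {"rotation": [0,0,0],"dp": [0,0,0],"grip": 0},
  {"rotation": [0,0,0],"dp": [0,0,0],"grip": 0},
])

```text
time_s: 26.23
ee_pos: [0.4579, -0.2929, 0.1714]
eef_rot: [179.9, 0.1, 76.3]
ft_force: [0.1, -0.5, 6.5]
opening: 0.319
grip_force: 39.2
```

send_rows([
  {"rotation": [0,0,0],"dp": [0,0,0],"grip": 0},
  {"rotation": [0,0,0],"dp": [0,0,0],"grip": 0},
  {"rotation": [0,0,0],"dp": [0,0,0],"grip": 0},
  {"rotation": [0,0,0],"dp": [0,0,0],"grip": 0},
  {"rotation": [0,0,0],"dp": [0,0,0],"grip": 0},
])

```text
time_s: 26.65
ee_pos: [0.4579, -0.2929, 0.1714]
eef_rot: [179.9, 0.1, 76.3]
ft_force: [-1.0, -0.1, 7.3]
opening: 0.318
grip_force: 39.2
```

send_rows([
  {"rotation": [0,0,0],"dp": [0,0,-0.5],"grip": 0},
  {"rotation": [0,0,0],"dp": [0,0,-1],"grip": 0},
  {"rotation": [0,0,0],"dp": [0,0,-1],"grip": 0},
  {"rotation": [0,0,0],"dp": [0,0,-1],"grip": 0},
  {"rotation": [0,0,0],"dp": [0,0,-1],"grip": 0},
])

```text
time_s: 27.07
ee_pos: [0.4571, -0.2924, 0.2847]
eef_rot: [180.0, 0.0, 76.3]
ft_force: [-0.1, -0.6, -0.6]
opening: 0.316
grip_force: 39.7
```

send_rows([
  {"rotation": [0,0,0],"dp": [0.7,-0.11,-0.9],"grip": 0},
  {"rotation": [0,0,0],"dp": [0.98,-0.11,0],"grip": 0},
  {"rotation": [0,0,0],"dp": [0.98,-0.11,0],"grip": 0},
  {"rotation": [0,0,0],"dp": [0.98,-0.11,0],"grip": 0},
  {"rotation": [0,0,0],"dp": [0.98,-0.11,0],"grip": 0},
])

```text
time_s: 27.48
ee_pos: [0.4712, -0.1758, 0.306]
eef_rot: [180.0, 0.0, 76.3]
ft_force: [0.9, -0.2, -1.7]
opening: 0.318
grip_force: 39.9
```

send_rows([
  {"rotation": [0,0,0],"dp": [0.98,-0.11,0],"grip": 0},
  {"rotation": [0,0,0],"dp": [0.98,-0.11,0],"grip": 0},
  {"rotation": [0,0,0],"dp": [0.98,-0.11,0],"grip": 0},
  {"rotation": [0,0,0],"dp": [0.98,-0.11,0],"grip": 0},
  {"rotation": [0,0,0],"dp": [0.98,-0.11,0],"grip": 0},
])

```text
time_s: 27.9
ee_pos: [0.4869, -0.0535, 0.306]
eef_rot: [180.0, 0.0, 76.3]
ft_force: [-0.4, -0.5, -1.7]
opening: 0.318
grip_force: 39.9
```

send_rows([
  {"rotation": [0,0,0],"dp": [0.98,-0.11,0],"grip": 0},
  {"rotation": [0,0,0],"dp": [0.98,-0.11,0],"grip": 0},
  {"rotation": [0,0,0],"dp": [0.98,-0.11,0],"grip": 0},
  {"rotation": [0,0,0],"dp": [0.98,-0.11,0],"grip": 0},
  {"rotation": [0,0,0],"dp": [0.98,-0.11,0],"grip": 0},
])

```text
time_s: 28.32
ee_pos: [0.5026, 0.0686, 0.306]
eef_rot: [180.0, 0.0, 76.3]
ft_force: [0.8, 0.7, -2.4]
opening: 0.315
grip_force: 39.9
```

send_rows([
  {"rotation": [0,0,0],"dp": [0.98,-0.11,0],"grip": 0},
  {"rotation": [0,0,0],"dp": [0.98,-0.11,0],"grip": 0},
  {"rotation": [0,0,0],"dp": [0.98,-0.11,0],"grip": 0},
  {"rotation": [0,0,0],"dp": [0.98,-0.11,0],"grip": 0},
  {"rotation": [0,0,0],"dp": [0.98,-0.11,0],"grip": 0},
])

```text
time_s: 28.73
ee_pos: [0.5185, 0.1906, 0.3059]
eef_rot: [180.0, 0.0, 76.2]
ft_force: [-1.0, 0.1, -1.1]
opening: 0.318
grip_force: 39.9
```

send_rows([
  {"rotation": [0,0,0],"dp": [0.98,-0.11,0],"grip": 0},
  {"rotation": [0,0,0],"dp": [0.98,-0.11,0],"grip": 0},
  {"rotation": [0,0,0],"dp": [0.98,-0.11,0],"grip": 0},
  {"rotation": [0,0,0],"dp": [0.98,-0.11,0],"grip": 0},
  {"rotation": [0,0,0],"dp": [0,0,0],"grip": 0},
])

```text
time_s: 29.15
ee_pos: [0.5296, 0.2923, 0.3057]
eef_rot: [-179.9, -0.1, 76.6]
ft_force: [-1.4, 1.8, -1.9]
opening: 0.318
grip_force: 39.8
```

send_rows([
  {"rotation": [0,0,0],"dp": [0,0,0],"grip": 0},
  {"rotation": [0,0,0],"dp": [0,0,0],"grip": 0},
  {"rotation": [0,0,0],"dp": [0,0,0],"grip": 0},
  {"rotation": [0,0,0],"dp": [0,0,0],"grip": 0},
  {"rotation": [0,0,0],"dp": [0,0,0],"grip": 0},
])

```text
time_s: 29.57
ee_pos: [0.5315, 0.2864, 0.3053]
eef_rot: [180.0, 0.0, 76.2]
ft_force: [0.7, -0.0, -2.0]
opening: 0.322
grip_force: 39.8
```

send_rows([
  {"rotation": [0,0,0],"dp": [-0.02,-0.12,0.6],"grip": 0},
  {"rotation": [0,0,0],"dp": [0,0,1],"grip": 0},
  {"rotation": [0,0,0],"dp": [0,0,1],"grip": 0},
  {"rotation": [0,0,0],"dp": [0,0,1],"grip": 0},
  {"rotation": [0,0,0],"dp": [0,0,0.9],"grip": 0},
])

```text
time_s: 29.98
ee_pos: [0.5282, 0.2868, 0.1913]
eef_rot: [180.0, 0.0, 76.2]
ft_force: [1.4, 0.4, -1.1]
opening: 0.318
grip_force: 39.9
```

send_rows([
  {"rotation": [0,0,0],"dp": [0,0,0.7],"grip": 0},
  {"rotation": [0,0,0],"dp": [0,0,0.3],"grip": 0},
  {"rotation": [0,0,0],"dp": [0,0,0.1],"grip": 0},
  {"rotation": [0,0,0],"dp": [0,0,0.05],"grip": 0},
  {"rotation": [0,0,0],"dp": [0,0,0],"grip": 0},
])

```text
time_s: 30.4
ee_pos: [0.5286, 0.2878, 0.1649]
eef_rot: [179.9, -0.0, 76.2]
ft_force: [0.4, -0.6, -2.4]
opening: 0.318
grip_force: 39.8
```

send_rows([
  {"rotation": [0,0,0],"dp": [0,0,0.05],"grip": 0},
  {"rotation": [0,0,0],"dp": [0,0,0.04],"grip": 0},
  {"rotation": [0,0,0],"dp": [0,0,0.02],"grip": 0},
  {"rotation": [0,0,0],"dp": [0,0,0],"grip": 0},
  {"rotation": [0,0,0],"dp": [0,0,0],"grip": 0},
])

```text
time_s: 30.82
ee_pos: [0.5282, 0.2877, 0.1613]
eef_rot: [180.0, -0.0, 76.3]
ft_force: [1.3, -0.3, -1.7]
opening: 0.317
grip_force: 39.8
```

send_rows([
  {"rotation": [0,0,0],"dp": [0,0,0.04],"grip": 0},
  {"rotation": [0,0,0],"dp": [0,0,0.02],"grip": 0},
  {"rotation": [0,0,0],"dp": [0,0,0],"grip": 0},
  {"rotation": [0,0,0],"dp": [0,0,0],"grip": 0},
  {"rotation": [0,0,0],"dp": [0,0,0],"grip": 0},
])

```text
time_s: 31.23
ee_pos: [0.5284, 0.2881, 0.1605]
eef_rot: [180.0, -0.0, 76.3]
ft_force: [-1.1, -0.5, 5.3]
opening: 0.319
grip_force: 40.7
```

Contact, so I release, retreat upward and check.

send_rows([
  {"rotation": [0,0,0],"dp": [0,0,0],"grip": 40},
  {"rotation": [0,0,0],"dp": [0,0,0],"grip": 55},
  {"rotation": [0,0,0],"dp": [0,0,0],"grip": 70},
  {"rotation": [0,0,0],"dp": [0,0,0],"grip": 80},
  {"rotation": [0,0,0],"dp": [0,0,0],"grip": 80},
])

```text
time_s: 31.65
ee_pos: [0.5282, 0.2876, 0.1596]
eef_rot: [-180.0, 0.0, 76.3]
ft_force: [0.0, 0.5, 0.6]
opening: 0.798
grip_force: 0.0
```

send_rows([
  {"rotation": [0,0,0],"dp": [0,0,-0.4],"grip": 80},
  {"rotation": [0,0,0],"dp": [0,0,-0.8],"grip": 80},
  {"rotation": [0,0,0],"dp": [0,0,-1],"grip": 80},
  {"rotation": [0,0,0],"dp": [0,0,-1],"grip": 80},
  {"rotation": [0,0,0],"dp": [0,0,-1],"grip": 80},
])

```text
time_s: 32.07
ee_pos: [0.5279, 0.2878, 0.2665]
eef_rot: [180.0, -0.0, 76.3]
ft_force: [0.6, 0.0, -0.7]
opening: 0.8
grip_force: 0.0
```

send_rows([
  {"rotation": [0,0,0],"dp": [-1,0,-0.8],"grip": 80},
  {"rotation": [0,0,0],"dp": [-1,0,0],"grip": 80},
  {"rotation": [0,0,0],"dp": [-1,0,0],"grip": 80},
  {"rotation": [0,0,0],"dp": [-1,0,0],"grip": 80},
  {"rotation": [0,0,0],"dp": [-1,0,0],"grip": 80},
])

```text
time_s: 32.48
ee_pos: [0.498, 0.1654, 0.2854]
eef_rot: [180.0, -0.0, 76.3]
ft_force: [0.0, -0.3, 0.0]
opening: 0.804
grip_force: 0.0
```

send_rows([
  {"rotation": [0,0,0],"dp": [-1,0,0],"grip": 80},
  {"rotation": [0,0,0],"dp": [-1,0,0],"grip": 80},
  {"rotation": [0,0,0],"dp": [-1,0,0],"grip": 80},
  {"rotation": [0,0,0],"dp": [-1,0,0],"grip": 80},
  {"rotation": [0,0,0],"dp": [-1,0,0],"grip": 80},
])

```text
time_s: 32.9
ee_pos: [0.4683, 0.044, 0.2854]
eef_rot: [179.9, 0.0, 76.3]
ft_force: [1.2, -0.1, -0.1]
opening: 0.798
grip_force: 0.0
```

send_rows([
  {"rotation": [0,0,0],"dp": [-1,0,0],"grip": 80},
  {"rotation": [0,0,0],"dp": [-1,0,0],"grip": 80},
  {"rotation": [0,0,0],"dp": [-0.5,0,0],"grip": 80},
  {"rotation": [0,0,0],"dp": [0,0,0],"grip": 80},
  {"rotation": [0,0,0],"dp": [0,0,0],"grip": 80},
])

```text
time_s: 33.32
ee_pos: [0.454, -0.0159, 0.2852]
eef_rot: [180.0, 0.0, 76.2]
ft_force: [-0.3, -0.1, 0.2]
opening: 0.796
grip_force: 0.0
```

```bash
python3 - <<'E'
from bench import r
import cv2
a=r.camera("scene")[90:330,150:390]
cv2.imwrite("pics/y6.png",cv2.resize(a,None,fx=2.5,fy=2.5))
print(r.get_state()["ee_pos"])
E
```

```text
[ 0.45412075 -0.01512101  0.2851966 ]
```

View pics/y6.png

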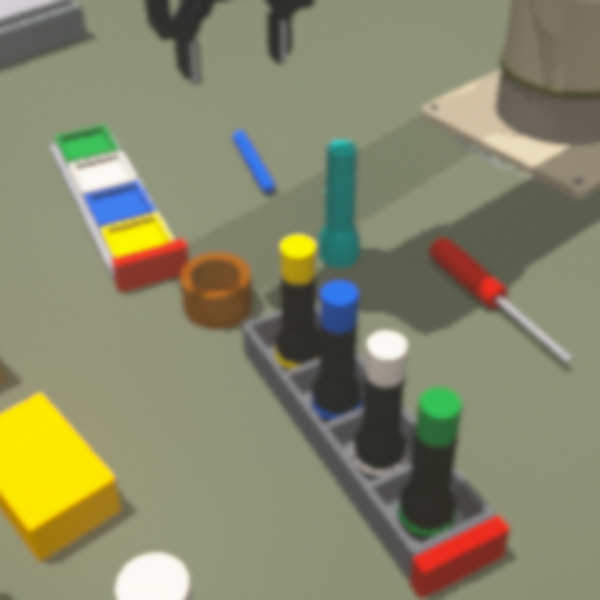

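All four stand upright: yellow (298,243) is in the far compartment, then blue (340,292), white (387,345), and green (440,405) next to the red end.

```bash
python3 -c "
from bench import r
print(r.close_job())"
```

```text
the job is handed in; nothing more can be done
None
```

All four torches stand upright in the tote in reverse order (yellow farthest from the red end, then blue, white and green), and I handed the job in at about 33 s with the gripper clear of everything.

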